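Kit the power-supply parts into their nests

TASK

Kit the parts for the next power-supply board: stand each of the four loose parts (large can capacitor, small can capacitor, heatsink, transformer) upright and flat on the floor of the pocket that matches its outline and size. Set them down without dropping them or tipping them over, and leave the solder spool and the battery where they are.

Things in the scene. Friction and masses are not known exactly. Their poses are not given: they have to be found in the camera images.
- can_large: Loose, standing upright on the 3 mm blue bench mat (mat top at z = 0.003). Origin: centre of the underside, z up. The larger can capacitor: black cylinder with a bright aluminium top, 40 mm diameter, 50 mm tall, about 90 g.
- can_small: Loose, standing upright on the 3 mm blue bench mat (mat top at z = 0.003). Origin: centre of the underside, z up. The smaller can capacitor: black cylinder with a bright aluminium top, 25 mm diameter, 42 mm tall, about 35 g.
- heatsink: Loose, standing upright on the 3 mm blue bench mat (mat top at z = 0.003). Origin: centre of the underside, z up. Finned aluminium heatsink, 64 mm long (its x), 32 mm wide (its y), 38 mm tall, about 110 g; the six fins run along x, so the two outer fins are flat sides to grip across y.
- transformer: Loose, standing upright on the 3 mm blue bench mat (mat top at z = 0.003). Origin: centre of the underside, z up. Mains transformer, 280 g: square steel foot 44 x 44 x 4 mm; steel core 44 mm (its x) by 24 mm (its y), 40 mm tall overall; copper winding 28 mm (x) by 44 mm (y), 8 to 32 mm high. Grip the core's flat end faces, 44 mm apart along x, 24 mm wide.
- nest_large: Fixed grey plastic block on the mat, 12 mm thick (top at z = 0.015), with a central open pocket 8 mm deep, dark rubber on its floor, which is 4 mm above the block's underside. Origin: centre of the underside, z up. Block 70 x 70 mm with the large round pocket, 54 mm diameter.
- nest_small: Fixed grey plastic block on the mat, 12 mm thick (top at z = 0.015), with a central open pocket 8 mm deep, dark rubber on its floor, which is 4 mm above the block's underside. Origin: centre of the underside, z up. Block 52 x 52 mm with the small round pocket, 38 mm diameter.
- nest_long: Fixed grey plastic block on the mat, 12 mm thick (top at z = 0.015), with a central open pocket 8 mm deep, dark rubber on its floor, which is 4 mm above the block's underside. Origin: centre of the underside, z up. Block 92 mm (its x) by 60 mm (its y) with the long pocket, 77 mm (x) by 45 mm (y).
- nest_square: Fixed grey plastic block on the mat, 12 mm thick (top at z = 0.015), with a central open pocket 8 mm deep, dark rubber on its floor, which is 4 mm above the block's underside. Origin: centre of the underside, z up. Block 72 x 72 mm with the square pocket, 57 x 57 mm, sides along its x and y.
- spool: Bystander, loose among the parts: white spool of solder standing on its end, 44 mm diameter, 26 mm tall, about 150 g. Origin: centre of the underside. Not to be moved.
- battery: Bystander, loose among the parts: black block battery with a brass-coloured end, lying flat, 46 mm (its x) by 26 mm by 17 mm tall, about 45 g. Origin: centre of the underside. Not to be moved. Only listed things stand 0.42 to 0.72 m from the base within 40 degrees of straight ahead; items around that are at most 170 mm tall.

How it is judged:
By the outcome, as a careful person would: the job done as asked, in the order asked, and still so for the second after the job is handed in, with the robot touching nothing.
It also fails if it takes over 112 s, if anything falls off the work surface, if the arm or the gripper's body presses on something with over 40 N, if the wrist force passes 120 N, or if a joint passes its speed limit or range.

ROBOT

A 7-joint arm with a two-finger parallel gripper is mounted at the origin on the work surface. World frame = base frame: x ahead of the robot, y to its left, z up, the work surface at z = 0. Lengths are in m, angles in rad, forces in N, time in s.
With the tool pointing down it reaches from about 0.425 to 0.95 m from the base axis. Payload 4.7 kg.
Tool frame: the origin (TCP) lies at the very end of the fingers, on their centre line; the grasp point (between the pads) lies 19 mm behind it; z points along the fingers, y is the line along which they close (so a half turn about z gives the same grasp; the last joint's range is limited). The gripper opens to 87 mm and grips with 3 to 60 N. Pads are 19 mm wide; open, the fingers measure 117 mm over their backs; the gripper's body (75 mm by 190 mm) begins 51 mm behind the grasp point.
Start: joints at [1.208, 0.469, -0.049, 1.532, 0.024, 1.141, -0.082], TCP at [0.221, -0.638, 0.223] pointing down, gripper open.
Joint ranges: [-2.59, 2.59], [-0.33, 1.99], [-1.39, 1.29], [0.1, 2.45], [-1.04, 4.18], [0.21, 1.99], [-2.66, 2.66]. Speed limits (rad/s): [2.57, 2.57, 3.14, 3.14, 3.14, 3.14, 3.14].

INTERFACE

Orientations are given as a unit quaternion [x, y, z, w].
In Python, from plant import * gives the robot as it stands.
- The arm moves only by the shell command python3 -m inch 'ROWS'. ROWS is JSON, a list of rows, each a list of 7 numbers: the finger opening in m, from 0 to 0.087, then the shift along the tool's x, y, z in m, then the turn, a rotation vector about the tool's x, y, z in degrees. A call has 1 to 12 rows; each row shifts and turns the commanded pose from where the row before left it, along the tool's axes as they then stand; what a row does not reach is not made up. A row lasts 1/12 s, in which the tool goes at most 41.7 mm and 7.16 degrees, less where a joint would pass 70% of its speed; a pose out of reach is approached as far as the arm can. A call is refused whole if a number of a shift passes 0.0417 or a number of a turn 7.16, either way. A call with a gripper value outside its range is refused whole. The fingers move at their own pace and stop on an object; the grip force is fixed at half the most. Time passes only in rows, so rows that do not move let the fingers close. It gives the time, the measured TCP pose, the force, the opening and the grip force at its end, in the units of the state.
- read_state(): the state, without advancing time (a new reading comes with each control period).
- grab_frame(name): name is "scene" or "top" or "wrist"; returns the picture (480x640x3 uint8, red, green, blue); there is no depth.
- camera_params(name): a dict with "intrinsics" (3x3 intrinsics, pixels), "R" (3x3) and "t" (3): a world point X has camera coordinates R X + t; the wrist camera has in their place "mount" (4x4, takes a point from camera to tool coordinates, whose origin is the TCP and whose axes are the flange's). Camera axes: x right, y down, z forward; pixel columns grow to the right and rows downward; lengths in m; the calibration is good to about 2 mm. A picture is of the moment at which its call begins: read the wrist's pose just before it. camera_params takes no time and is no camera call.
- close_job(): hands the job in; it is judged then, once.
The state is a dict: "clock": time; "joint_positions": joint angles; "joint_vel": joint speeds; "joint_torque": joint torques, N m; "tcp_pos": TCP position; "eef_rot": TCP orientation; "contact_force": force on the tool from outside, world axes, zero at the start; "torque": the same for the moment, N m; "grip_width": finger opening in m; "gripper_force": force on a finger pad.
Only numpy, scipy, OpenCV 4.12 (cv2) and the standard library are available. Lean on these libraries where they do the work, as an engineer would, in place of code of your own. Each camera call takes 0.05 s, during which the arm holds its last target. There are 200 camera calls.

## Working session

There is one attempt and no reset: what is moved stays moved. The work goes in short steps, Python scripts to look and compute and a shell command to move; the robot and the scene stay as the last step left them, time stands still between calls to the robot, and variables do not carry over. Pictures are saved under pics/ and viewed, at most 14 in all, crops included, and the job is handed in when it is done.

```bash
ls; mkdir -p pics
python3 - <<'E'
from plant import *
import cv2
s=read_state();print(s)
for n in ("top","scene"):
    cv2.imwrite(f"pics/{n}0.png",grab_frame(n)[:,:,::-1]);print(n,camera_params(n))
print(camera_params("wrist"))
E
```

```text
pics
{'clock': 0.0, 'joint_positions': array([ 1.20811649,  0.46944447, -0.04860656,  1.53368864,  0.02410714,
        1.14099337, -0.08229841]), 'joint_vel': array([ 9.57571500e-05, -1.76025231e-03, -3.76267293e-04, -1.14077156e-03,
        3.58394778e-05, -9.73533393e-04, -7.60265543e-04]), 'joint_torque': array([-4.52381082e-04, -5.07972908e+01, -8.06714594e-02, -2.36150783e+01,
       -6.11349754e-02,  3.80041427e-02,  1.94404915e-04]), 'tcp_pos': array([ 0.22095968, -0.63717716,  0.22149967]), 'eef_rot': array([ 9.86101844e-01,  1.66139110e-01, -1.97468107e-04, -9.53689453e-04]), 'contact_force': array([ 0.75904171,  0.65554491, -0.27875361]), 'torque': array([ 0.01498254,  0.00292023, -0.03371554]), 'gripper_force': 0.0, 'grip_width': 0.08743295741224627}
top {'intrinsics': array([[578.61463742,   0.        , 314.05738852],
       [  0.        , 578.61463742, 244.2532644 ],
       [  0.        ,   0.        ,   1.        ]]), 'R': array([[ 0.00255416, -0.9999585 ,  0.0087444 ],
       [-0.98505934, -0.00402168, -0.17216829],
       [ 0.17219632, -0.00817401, -0.98502874]]), 't'
[... 259 characters left out ...]
,  0.84196723,  0.02393219],
       [ 0.52391156, -0.31287119, -0.79222995],
       [-0.65954396,  0.43954841, -0.60975319]]), 't': array([-0.28975537, -0.25710013,  1.2679851 ])}
{'intrinsics': array([[384.54500131,   0.        , 327.7657844 ],
       [  0.        , 384.54500131, 236.82836113],
       [  0.        ,   0.        ,   1.        ]]), 'mount': array([[-6.02844184e-04, -9.61371523e-01, -2.75253395e-01,
         7.58552231e-02],
       [ 9.99999807e-01, -6.20428443e-04, -2.31852940e-05,
        -1.43902528e-03],
       [-1.48485354e-04, -2.75253356e-01,  9.61371712e-01,
        -1.61381859e-01],
       [ 0.00000000e+00,  0.00000000e+00,  0.00000000e+00,
         1.00000000e+00]])}
```

View pics/top0.png

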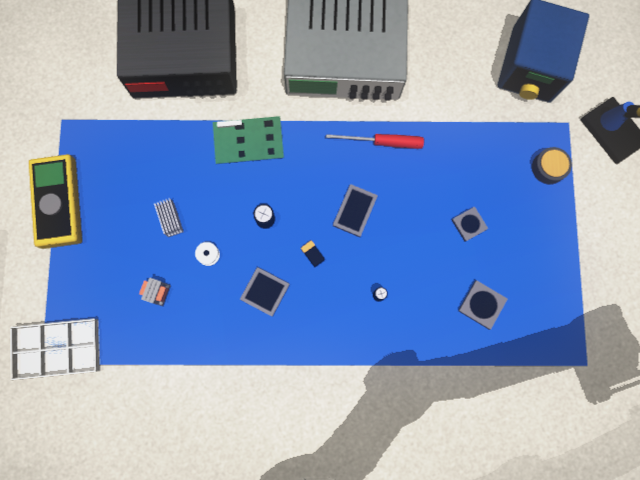

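View pics/scene0.png

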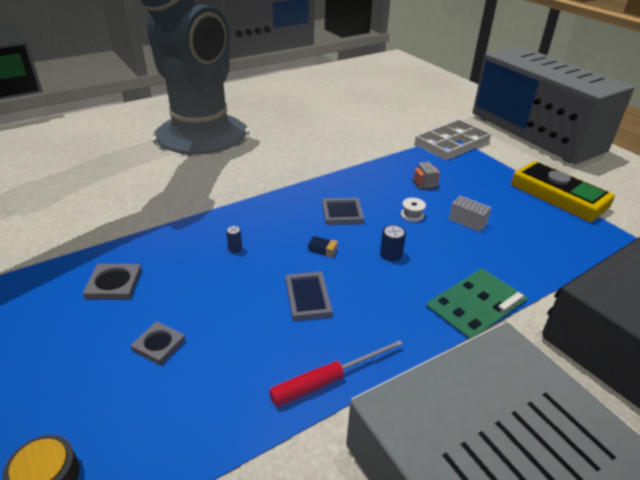

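The top view shows the heatsink (168,217), spool (207,253), large can (263,214), long pocket (355,210), small pocket (470,223), battery (313,253), transformer (154,290), square pocket (265,291), small can (380,293) and large pocket (483,304). The scene view shows the same items all standing upright.

```bash
cat > h.py <<'E'
from plant import *
import numpy as np, cv2
from scipy.spatial.transform import Rotation as Ro
def cast(cam,px,z,state=None):
    c=camera_params(cam);px=np.atleast_2d(px).astype(float)
    d=np.c_[px,np.ones(len(px))]@np.linalg.inv(c["intrinsics"]).T
    if cam=="wrist":
        T=np.eye(4);T[:3,:3]=Ro.from_quat(state["eef_rot"]).as_matrix();T[:3,3]=state["tcp_pos"]
        M=T@c["mount"];d=d@M[:3,:3].T;o=M[:3,3]
    else: d=d@c["R"];o=-c["R"].T@c["t"]
    return (o+d*((z-o[2])/d[:,2])[:,None])[:,:2]
def yaw(s):  # world direction of tool x, deg
    x=Ro.from_quat(s["eef_rot"]).as_matrix()[:,0];return np.degrees(np.arctan2(x[1],x[0]))
def go(x,y,z,grip_dir=None):
    """shift in tool axes now (mm), turn about tool z (deg) so that tool y lies along grip_dir (mod 180), joint 7 (deg)"""
    s=read_state();R=Ro.from_quat(s["eef_rot"])
    p=R.inv().apply(np.array([x,y,z])-s["tcp_pos"])*1000
    t=None
    if grip_dir is not None: t=((yaw(s)-90-grip_dir)+90)%180-90
    tilt=R.as_matrix()[:,2]
    print("tcp",s["tcp_pos"].round(4),"yaw",round(yaw(s),1),"tilt",tilt[:2].round(3),"j7",np.degrees(s["joint_positions"][6]).round(0),"t",round(s["clock"],1))
    print("shift mm",p.round(1),"turn",t if t is None else round(t,1), "F",s["contact_force"].round(1),"w",round(s["grip_width"],4))
E
python3 - <<'E'
from h import *
im=cv2.imread("pics/top0.png");b,g,r=[im[:,:,i].astype(int) for i in range(3)]
m=((b-r<70)).astype(np.uint8);m[:125]=0;m[340:]=0
cs,_=cv2.findContours(m,cv2.RETR_EXTERNAL,cv2.CHAIN_APPROX_NONE)
for c in cs:
    if not 60<cv2.contourArea(c)<4000: continue
    u=c.reshape(-1,2)
    w=cast("top",u,.015)
    (cx,cy),(a,bb),ang=cv2.minAreaRect((w*1000).astype(np.float32))
    print(u.mean(0).round(),"c",round(cx,1),round(cy,1),"size",round(a,1),round(bb,1),"ang of 1st side",round(ang,1))
# bright can tops
for n,(x0,y0),z in (("large",(263,214),.053),("small",(380,293),.045)):
    k=20;q=im[y0-k:y0+k,x0-k:x0+k].min(2)>110
    _,l,st,ce=cv2.connectedComponentsWithStats(q.astype(np.uint8))
    i=1+st[1:,4].argmax();print(n,st[i],cast("top",ce[i]+[x0-k,y0-k],z))
big=[cv2.resize(im[y-30:y+30,x-40:x+40],(400,300),interpolation=cv2.INTER_CUBIC) for x,y in ((168,217),(154,290),(265,291),(380,293))]
cv2.imwrite("pics/c1.png",np.vstack([np.hstack(big[:2]),np.hstack(big[2:])]))
E
```

```text
[380. 294.] c 459.4 -126.3 size 23.5 27.5 ang of 1st side 26.5
[483. 304.] c 439.0 -327.5 size 71.5 70.9 ang of 1st side 58.7
[154. 291.] c 463.2 316.1 size 53.5 45.2 ang of 1st side 72.0
[264. 291.] c 463.2 99.6 size 72.1 72.2 ang of 1st side 62.8
[207. 253.] c 537.6 214.2 size 47.2 43.1 ang of 1st side 46.4
[312. 253.] c 539.6 6.1 size 48.4 28.3 ang of 1st side 36.0
[469. 224.] c 600.4 -309.0 size 52.3 54.2 ang of 1st side 29.2
[264. 216.] c 614.7 102.6 size 48.7 38.5 ang of 1st side 27.0
[168. 217.] c 609.8 293.7 size 72.8 37.9 ang of 1st side 19.8
[355. 210.] c 627.5 -79.2 size 60.5 93.3 ang of 1st side 67.1
[376. 139.] c 777.0 -121.5 size 200.2 28.3 ang of 1st side 86.0
[247. 142.] c 770.1 139.0 size 81.8 138.8 ang of 1st side 4.6
large [ 12  11  17  17 238] [[0.61115923 0.1017912 ]]
small [ 16  15  11  11 100] [[ 0.45773348 -0.12528492]]
```

View pics/c1.png

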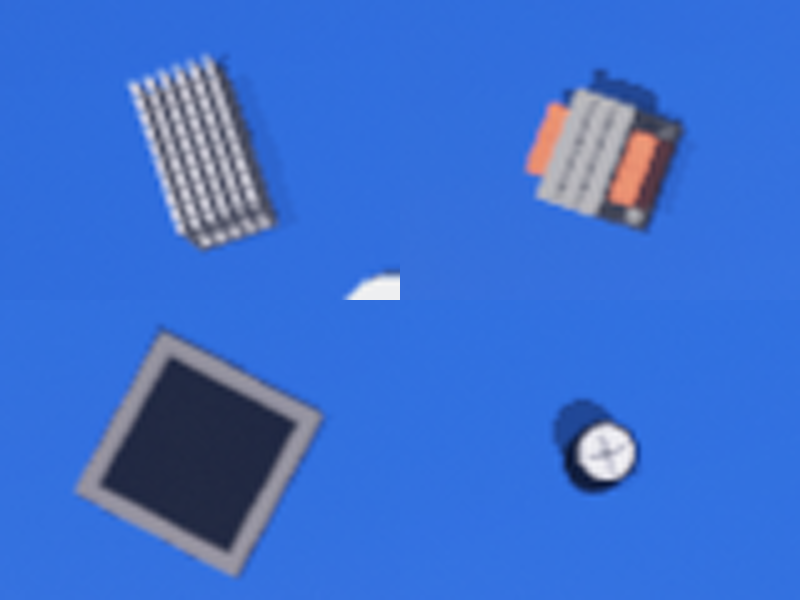

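The crop shows the heatsink fins, the transformer's core laminations with copper at both sides, the square pocket and the small can's top, with corners clear enough to cast.

Run:
```python
from h import *
for n,q,off,z in (("heatsink",[(130,85),(208,57),(262,205),(182,235)],(128,187),.041),("core",[(178,90),(235,108),(195,215),(140,195)],(114,260),.043)):
    w=cast("top",np.array(q)/5+off,z)*1000
    print(n,w.mean(0),cv2.minAreaRect(w.astype(np.float32)))
go(.4577,-.1253,.12)
```

```text
heatsink [607.1894942  289.99860241] ((607.26611328125, 290.042236328125), (64.16309356689453, 32.82832717895508), 21.503995895385742)
core [461.42378873 312.62723389] ((461.17413330078125, 312.5832824707031), (23.146602630615234, 42.95872497558594), 72.80538177490234)
tcp [ 0.221  -0.6372  0.2216] yaw 19.1 tilt [-0.001  0.002] j7 -5.0 t 0.1
shift mm [ 391.4 -406.   102.3] turn None F [0.1 0.3 0.4] w 0.0871
```

```bash
python3 -m inch '[[0.06,0.026,-0.027,0.005,0,0,0],[0.06,0.026,-0.027,0.005,0,0,0],[0.06,0.026,-0.027,0.005,0,0,0],[0.06,0.026,-0.027,0.005,0,0,0],[0.06,0.026,-0.027,0.005,0,0,0],[0.06,0.026,-0.027,0.005,0,0,0],[0.06,0.026,-0.027,0.005,0,0,0],[0.06,0.026,-0.027,0.005,0,0,0],[0.06,0.026,-0.027,0.005,0,0,0],[0.06,0.026,-0.027,0.005,0,0,0],[0.06,0.026,-0.027,0.005,0,0,0],[0.06,0.026,-0.027,0.005,0,0,0]]'
python3 - <<'E'
from h import *
go(.4577,-.1253,.12)
E
```

```text
clock: 1.1
tcp_pos: [0.41, -0.2276, 0.1623]
eef_rot: [0.986, 0.166, -0.0, 0.0]
contact_force: [1.7, -1.7, -0.2]
grip_width: 0.0598
gripper_force: 0.0
tcp [ 0.41   -0.2276  0.1623] yaw 19.1 tilt [-0. -0.] j7 -51.0 t 1.1
shift mm [ 78.6 -81.1  42.3] turn None F [ 1.7 -1.7 -0.2] w 0.0598
```

```bash
python3 -m inch '[[0.06,0.0195,-0.020,0.0105,0,0,0],[0.06,0.0195,-0.020,0.0105,0,0,0],[0.06,0.0195,-0.020,0.0105,0,0,0],[0.06,0.0195,-0.020,0.0105,0,0,0],[0.06,0,0,0,0,0,0],[0.06,0,0,0,0,0,0]]'
python3 - <<'E'
from h import *
go(.4577,-.1253,.018)
s=read_state();im=grab_frame("wrist");cv2.imwrite("pics/w1.png",im[:,:,::-1])
E
```

```text
clock: 1.6
tcp_pos: [0.4572, -0.1266, 0.1198]
eef_rot: [0.986, 0.168, -0.001, -0.001]
contact_force: [-0.5, -0.3, 1.1]
grip_width: 0.06
gripper_force: 0.0
tcp [ 0.4572 -0.1266  0.1198] yaw 19.4 tilt [-0.002  0.001] j7 -68.0 t 1.6
shift mm [  1.   -0.9 101.8] turn None F [-0.5 -0.3  1.1] w 0.06
```

View pics/w1.png

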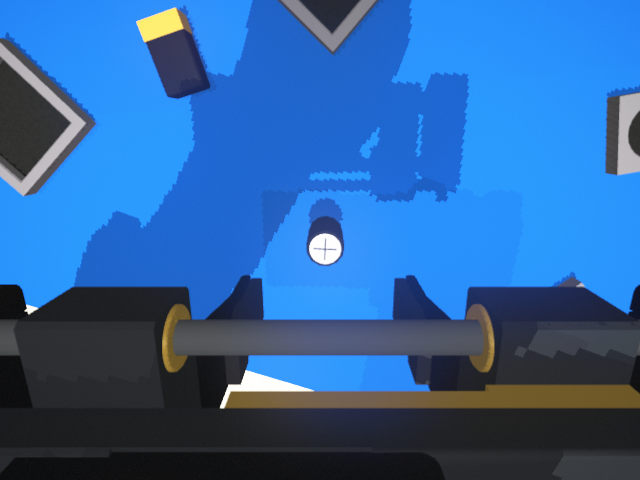

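The wrist view shows the small can upright between the fingers, its top at (325,249).

Run:
```python
from h import *
s=read_state();x=cast("wrist",(325,249),.045,s)[0];print(x);go(*x,.018)
```

```text
[ 0.45577736 -0.12503869]
tcp [ 0.457  -0.1281  0.1202] yaw 19.2 tilt [-0.001 -0.   ] j7 -68.0 t 1.6
shift mm [ -0.   -3.2 102.2] turn None F [ 0.3 -0.5  0.2] w 0.06
```

```bash
python3 -m inch '[[0.06,0.0005,-0.002,0.020,0,0,0],[0.06,0,0,0.025,0,0,0],[0.06,0,0,0.025,0,0,0],[0.06,0,0,0.020,0,0,0],[0.06,0,0,0.012,0,0,0],[0.06,0,0,0,0,0,0],[0.015,0,0,0,0,0,0],[0.015,0,0,0,0,0,0],[0.015,0,0,0,0,0,0],[0.015,0,0,0,0,0,0],[0.015,0,0,0,0,0,0],[0.015,0,0,0,0,0,0]]'
python3 - <<'E'
from h import *
go(.6004,-.309,.10)
E
```

```text
clock: 2.65
tcp_pos: [0.4574, -0.1263, 0.0191]
eef_rot: [0.986, 0.166, 0.0, 0.0]
contact_force: [-0.2, 0.6, 0.6]
grip_width: 0.0279
gripper_force: 0.2
tcp [ 0.4574 -0.1263  0.0191] yaw 19.1 tilt [ 0.001 -0.   ] j7 -73.0 t 2.6
shift mm [ 75.3 219.5 -80.7] turn None F [-0.2  0.6  0.6] w 0.0279
```

Still closing; then lift and carry toward the small nest.

```bash
python3 -m inch '[[0.015,0,0,0,0,0,0],[0.015,0,0,0,0,0,0],[0.015,0,0,0,0,0,0],[0.015,0,0,-0.01,0,0,0],[0.015,0,0,-0.020,0,0,0],[0.015,0,0,-0.025,0,0,0],[0.015,0,0,-0.025,0,0,0],[0.015,0.015,0.030,0,0,0,0],[0.015,0.010,0.030,0,0,0,0],[0.015,0.010,0.030,0,0,0,0],[0.015,0.010,0.030,0,0,0,0],[0.015,0.010,0.030,0,0,0,0]]'
python3 - <<'E'
from h import *
go(.6004,-.309,.10)
E
```

```text
clock: 3.65
tcp_pos: [0.5588, -0.2511, 0.0991]
eef_rot: [0.986, 0.166, 0.0, -0.0]
contact_force: [0.5, 0.2, -0.7]
grip_width: 0.0242
gripper_force: 30.0
tcp [ 0.5588 -0.2511  0.0991] yaw 19.1 tilt [0. 0.] j7 -59.0 t 3.6
shift mm [20.4 68.3 -0.9] turn None F [ 0.5  0.2 -0.7] w 0.0242
```

```bash
python3 -m inch '[[0.015,0.007,0.023,0,0,0,0],[0.015,0.007,0.023,0,0,0,0],[0.015,0.0065,0.022,0,0,0,0],[0.015,0,0,0,0,0,0],[0.015,0,0,0.02,0,0,0],[0.015,0,0,0.02,0,0,0],[0.015,0,0,0,0,0,0],[0.015,0,0,0,0,0,0]]'
python3 - <<'E'
from h import *
go(.6004,-.309,.023)
s=read_state();cv2.imwrite("pics/w2.png",grab_frame("wrist")[:,:,::-1])
E
```

```text
clock: 4.32
tcp_pos: [0.5987, -0.3066, 0.0578]
eef_rot: [0.986, 0.166, -0.001, -0.001]
contact_force: [0.6, 0.3, 0.3]
grip_width: 0.0242
gripper_force: 30.0
tcp [ 0.5987 -0.3066  0.0578] yaw 19.2 tilt [-0.003  0.002] j7 -56.0 t 4.3
shift mm [ 0.9  2.9 34.7] turn None F [0.6 0.3 0.3] w 0.0242
```

View pics/w2.png

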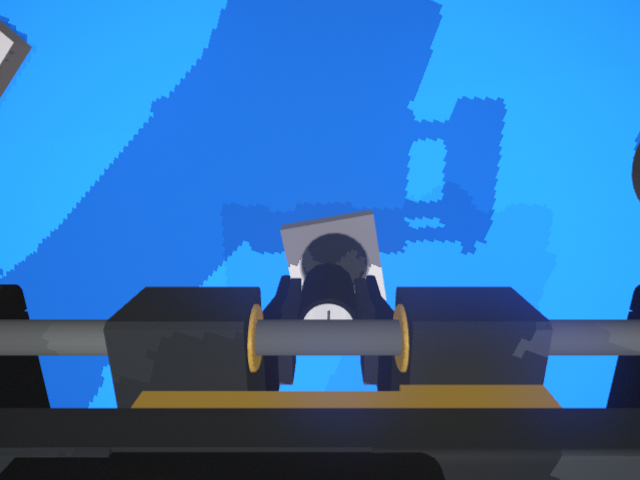

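The held can hangs over the small pocket, whose far rim is at (335,233), sides at (302,260)/(368,262).

Run:
```python
from h import *
s=read_state()
w=cast("wrist",[(335,233),(302,260),(368,262),(283,227),(372,211)],.015,s)
R=Ro.from_quat(s["eef_rot"]).as_matrix()
print(((np.c_[w,np.full(5,.015)]-s["tcp_pos"])@R*1000).round(1))
go(.6004,-.309,.0232)
```

```text
[[ 19.2   2.6  44. ]
 [  3.4 -16.   44.1]
 [  2.2  21.3  44. ]
 [ 22.7 -26.1  44.1]
 [ 31.7  22.7  44. ]]
tcp [ 0.5998 -0.3071  0.059 ] yaw 19.1 tilt [-0.  0.] j7 -56.0 t 4.4
shift mm [-0.1  2.  35.8] turn None F [ 0.6  0.7 -0.2] w 0.0243
```

```bash
python3 -m inch '[[0.015,0,0.0025,0,0,0,0],[0.015,0,0,0.012,0,0,0],[0.015,0,0,0.012,0,0,0],[0.015,0,0,0.005,0,0,0],[0.015,0,0,0.003,0,0,0],[0.015,0,0,0.0015,0,0,0],[0.015,0,0,0.001,0,0,0],[0.015,0,0,0,0,0,0],[0.015,0,0,0,0,0,0]]'
python3 - <<'E'
from h import *
for i in range(1): go(.6004,-.309,.0232)
E
```

```text
clock: 5.12
tcp_pos: [0.601, -0.3099, 0.0244]
eef_rot: [0.986, 0.166, 0.0, 0.0]
contact_force: [0.1, 1.0, -0.2]
grip_width: 0.0239
gripper_force: 30.0
tcp [ 0.601  -0.3099  0.0244] yaw 19.1 tilt [ 0.001 -0.   ] j7 -57.0 t 5.1
shift mm [-0.3 -1.   1.2] turn None F [ 0.1  1.  -0.2] w 0.0239
```

```bash
for i in 1 2 3 4; do python3 -m inch '[[0.015,0,0,0.0005,0,0,0],[0.015,0,0,0,0,0,0]]' | grep -E "tcp_pos|contact"; done
```

```text
tcp_pos: [0.6009, -0.3099, 0.0239]
contact_force: [-0.0, 0.1, -1.2]
tcp_pos: [0.6007, -0.3098, 0.0231]
contact_force: [-0.1, -0.4, -0.2]
tcp_pos: [0.6008, -0.3098, 0.023]
contact_force: [-1.9, 0.1, 3.8]
tcp_pos: [0.6008, -0.3099, 0.023]
contact_force: [-2.2, 0.9, 5.9]
```

```bash
python3 -m inch '[[0.03,0,0,0,0,0,0],[0.05,0,0,0,0,0,0],[0.05,0,0,0,0,0,0],[0.05,0,0,0,0,0,0],[0.05,0,0,-0.01,0,0,0],[0.05,0,0,-0.02,0,0,0],[0.06,0,0,-0.025,0,0,0],[0.06,0,0,-0.025,0,0,0],[0.06,-0.03,0,0,0,0,0],[0.06,-0.03,0,0,0,0,0],[0.06,0,0,0,0,0,0]]'
python3 - <<'E'
from h import *
cv2.imwrite("pics/w3.png",grab_frame("wrist")[:,:,::-1])
go(.6112,.1018,.12)
E
```

```text
clock: 6.7
tcp_pos: [0.538, -0.3335, 0.1028]
eef_rot: [0.987, 0.163, -0.003, 0.001]
contact_force: [-1.4, -0.9, -0.8]
grip_width: 0.0598
gripper_force: 0.0
tcp [ 0.5407 -0.3322  0.1028] yaw 18.8 tilt [-0.002 -0.002] j7 -52.0 t 6.8
shift mm [ 206.8 -387.9  -18.1] turn None F [ 0.6  0.2 -0.1] w 0.0598
```

View pics/w3.png

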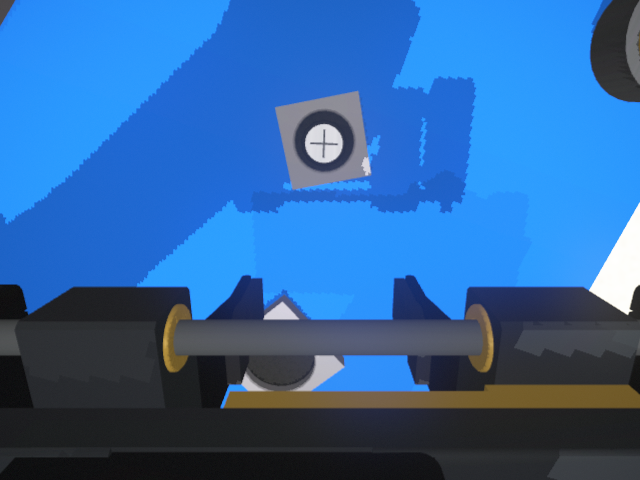

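The small can stands upright, centred in the small pocket at (324,143).

```bash
python3 -m inch '[[0.07,0.017,-0.032,-0.0015,0,0,0],[0.07,0.017,-0.032,-0.0015,0,0,0],[0.07,0.017,-0.032,-0.0015,0,0,0],[0.07,0.017,-0.032,-0.0015,0,0,0],[0.07,0.017,-0.032,-0.0015,0,0,0],[0.07,0.017,-0.032,-0.0015,0,0,0],[0.07,0.017,-0.032,-0.0015,0,0,0],[0.07,0.017,-0.032,-0.0015,0,0,0],[0.07,0.017,-0.032,-0.0015,0,0,0],[0.07,0.017,-0.032,-0.0015,0,0,0],[0.07,0.017,-0.032,-0.0015,0,0,0],[0.07,0.017,-0.032,-0.0015,0,0,0]]'
python3 -m inch '[[0.07,0,0,0,0,0,0],[0.07,0,0,0,0,0,0],[0.07,0,0,0,0,0,0]]' >/dev/null
cat > top.py <<'E'
from h import *
import sys
# bright round top near the grasp in the wrist view -> world at height z
def bright(z):
    s=read_state();im=grab_frame("wrist")
    q=(im.min(2)>150).astype(np.uint8);q[:100]=0;q[330:]=0;q[:,:200]=0;q[:,450:]=0
    _,l,st,ce=cv2.connectedComponentsWithStats(q);i=1+st[1:,4].argmax()
    w=cast("wrist",ce[i],z,s)[0];print(st[i],ce[i].round(),w.round(4));return w
E
python3 - <<'E'
from top import *
w=bright(.053);go(*w,.018);go(.6112,.1018,.018)
E
```

```text
clock: 7.75
tcp_pos: [0.6114, 0.103, 0.1207]
eef_rot: [0.986, 0.167, 0.001, -0.0]
contact_force: [0.9, -0.3, -0.4]
grip_width: 0.07
gripper_force: 0.0
[ 299  229   51   49 1827] [324. 253.] [0.6097 0.1038]
tcp [0.6111 0.0991 0.12  ] yaw 19.1 tilt [-0.    -0.001] j7 -94.0 t 8.1
shift mm [  0.3  -5.  102. ] turn None F [-0.2  0.3 -0.4] w 0.07
tcp [0.6111 0.0991 0.12  ] yaw 19.1 tilt [-0.    -0.001] j7 -94.0 t 8.1
shift mm [  1.   -2.6 102. ] turn None F [-0.2  0.3 -0.4] w 0.07
```

```bash
python3 -m inch '[[0.07,0.0005,-0.003,0.020,0,0,0],[0.07,0,0,0.025,0,0,0],[0.07,0,0,0.025,0,0,0],[0.07,0,0,0.020,0,0,0],[0.07,0,0,0.012,0,0,0],[0.07,0,0,0,0,0,0],[0.03,0,0,0,0,0,0],[0.03,0,0,0,0,0,0],[0.03,0,0,0,0,0,0],[0.03,0,0,0,0,0,0],[0.03,0,0,0,0,0,0],[0.03,0,0,0,0,0,0]]'
python3 -m inch '[[0.03,0,0,0,0,0,0],[0.03,0,0,0,0,0,0],[0.03,0,0,0,0,0,0]]'
python3 - <<'E'
from h import *
go(.439,-.3275,.12)
E
```

```text
clock: 9.05
tcp_pos: [0.6109, 0.1032, 0.0188]
eef_rot: [0.986, 0.166, 0.001, 0.0]
contact_force: [0.3, -0.2, 2.3]
grip_width: 0.0394
gripper_force: 30.0
clock: 9.3
tcp_pos: [0.6109, 0.1032, 0.0188]
eef_rot: [0.986, 0.166, 0.001, 0.0]
contact_force: [-1.1, -0.4, 4.5]
grip_width: 0.0395
gripper_force: 30.0
tcp [0.6109 0.1032 0.0188] yaw 19.1 tilt [ 0.001 -0.   ] j7 -97.0 t 9.3
shift mm [-303.4  350.6 -101.3] turn None F [-1.1 -0.4  4.5] w 0.0395
```

```bash
python3 -m inch '[[0.03,0,0,-0.01,0,0,0],[0.03,0,0,-0.025,0,0,0],[0.03,0,0,-0.03,0,0,0],[0.03,-0.01,0.011,-0.015,0,0,0],[0.03,-0.023,0.0265,0,0,0,0],[0.03,-0.023,0.0265,0,0,0,0],[0.03,-0.023,0.0265,0,0,0,0],[0.03,-0.023,0.0265,0,0,0,0],[0.03,-0.023,0.0265,0,0,0,0],[0.03,-0.023,0.0265,0,0,0,0],[0.03,-0.023,0.0265,0,0,0,0],[0.03,-0.023,0.0265,0,0,0,0]]'
python3 -m inch '[[0.03,-0.023,0.0265,0,0,0,0],[0.03,-0.023,0.0265,0,0,0,0],[0.03,-0.023,0.0265,0,0,0,0],[0.03,-0.02,0.0235,0,0,0,0],[0.03,-0.01,0.012,0,0,0,0],[0.03,0,0,0,0,0,0],[0.03,0,0,0,0,0,0],[0.03,0,0,0,0,0,0]]'
python3 - <<'E'
from h import *
go(.439,-.3275,.0228)
cv2.imwrite("pics/w4.png",grab_frame("wrist")[:,:,::-1])
E
```

```text
clock: 10.3
tcp_pos: [0.4991, -0.1724, 0.0983]
eef_rot: [0.986, 0.166, 0.0, 0.0]
contact_force: [1.1, -0.7, -1.8]
grip_width: 0.0393
gripper_force: 30.0
clock: 10.97
tcp_pos: [0.4448, -0.3108, 0.0981]
eef_rot: [0.986, 0.167, 0.0, -0.0]
contact_force: [-0.9, 1.2, -1.0]
grip_width: 0.0393
gripper_force: 30.0
tcp [ 0.4448 -0.3108  0.0981] yaw 19.2 tilt [0.    0.001] j7 -48.0 t 11.0
shift mm [-11.   13.9  75.3] turn None F [-0.9  1.2 -1. ] w 0.0393
```

View pics/w4.png

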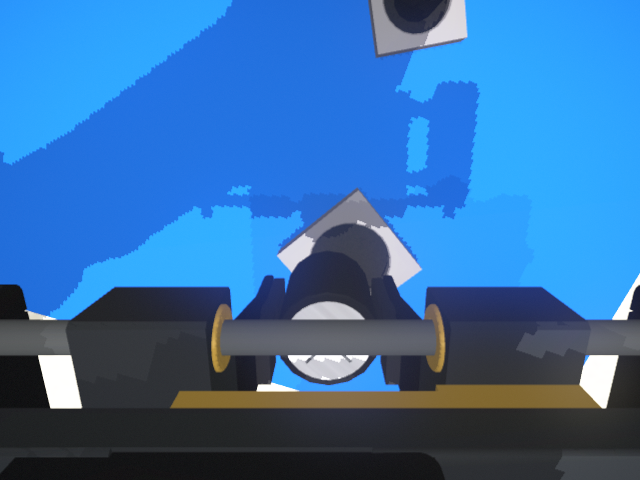

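The held can is just short of the large pocket; block corners are at (359,189), (278,255), (422,268).

```bash
python3 - <<'E'
from h import *
s=read_state();w=cast("wrist",[(359,189),(278,255),(422,268)],.015,s)
print(w.round(4),(w[1]+w[2])/2)
E
python3 -m inch '[[0.03,-0.004,0.005,0,0,0,0],[0.03,-0.004,0.005,0,0,0,0],[0.03,-0.003,0.004,0,0,0,0],[0.03,0,0,0.02,0,0,0],[0.03,0,0,0.02,0,0,0],[0.03,0,0,0,0,0,0],[0.03,0,0,0,0,0,0]]'
python3 - <<'E'
from h import *
go(.439,-.3275,.0228)
E
```

```text
[[ 0.4867 -0.3155]
 [ 0.4272 -0.2798]
 [ 0.4504 -0.3746]] [ 0.43879762 -0.32717334]
clock: 11.6
tcp_pos: [0.4378, -0.3288, 0.0574]
eef_rot: [0.986, 0.166, -0.001, -0.001]
contact_force: [0.1, -0.3, -0.0]
grip_width: 0.0392
gripper_force: 30.0
tcp [ 0.4378 -0.3288  0.0574] yaw 19.1 tilt [-0.002  0.001] j7 -47.0 t 11.6
shift mm [ 1.6 -0.8 34.6] turn None F [ 0.1 -0.3 -0. ] w 0.0392
```

Agreement within 1 mm. Lower.

```bash
python3 -m inch '[[0.03,0.001,-0.0005,0,0,0,0],[0.03,0,0,0.012,0,0,0],[0.03,0,0,0.012,0,0,0],[0.03,0,0,0.006,0,0,0],[0.03,0,0,0.003,0,0,0],[0.03,0,0,0.001,0,0,0],[0.03,0,0,0,0,0,0],[0.03,0,0,0,0,0,0]]'| grep -E "tcp_pos|contact"
for i in 1 2 3; do python3 -m inch '[[0.03,0,0,0.0005,0,0,0],[0.03,0,0,0,0,0,0]]' | grep -E "tcp_pos|contact"; done
```

```text
tcp_pos: [0.4395, -0.3283, 0.0242]
contact_force: [0.0, 0.9, -0.0]
tcp_pos: [0.4396, -0.3284, 0.0239]
contact_force: [-0.7, -0.2, -0.9]
tcp_pos: [0.4394, -0.3283, 0.0232]
contact_force: [0.5, -0.8, -0.2]
tcp_pos: [0.4394, -0.3283, 0.0228]
contact_force: [-0.5, -0.1, 1.4]
```

```bash
python3 -m inch '[[0.03,0,0,0.0005,0,0,0],[0.03,0,0,0,0,0,0],[0.05,0,0,0,0,0,0],[0.06,0,0,0,0,0,0],[0.06,0,0,0,0,0,0],[0.06,0,0,0,0,0,0],[0.06,0,0,-0.01,0,0,0],[0.06,0,0,-0.025,0,0,0],[0.06,0,0,-0.03,0,0,0],[0.06,0,0,-0.03,0,0,0],[0.06,0,0,0,0,0,0]]'
python3 - <<'E'
from h import *
s=read_state();im=grab_frame("wrist")
cv2.imwrite("pics/w5.png",im[:,:,::-1])
go(.6072,.290,.12,111)
E
```

```text
clock: 13.68
tcp_pos: [0.443, -0.3302, 0.1234]
eef_rot: [0.986, 0.166, 0.004, 0.004]
contact_force: [0.6, -1.0, 0.2]
grip_width: 0.0598
gripper_force: 0.0
tcp [ 0.4416 -0.3296  0.121 ] yaw 19.1 tilt [ 0.007 -0.005] j7 -46.0 t 13.7
shift mm [ 359.4 -531.2   -0.8] turn -1.9 F [ 0.2 -0.5 -0.8] w 0.0599
```

View pics/w5.png

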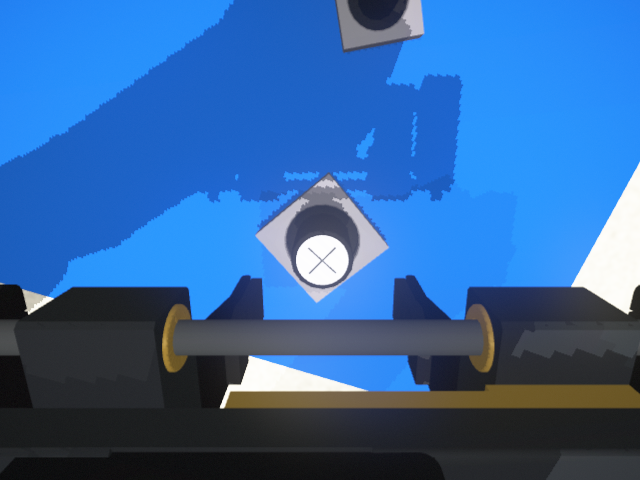

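The large can stands upright inside the large pocket (323,260). Now the heatsink.

```bash
python3 -m inch '[[0.055,0.02,-0.0295,0,0,0,0],[0.055,0.02,-0.0295,0,0,0,0],[0.055,0.02,-0.0295,0,0,0,0],[0.055,0.02,-0.0295,0,0,0,0],[0.055,0.02,-0.0295,0,0,0,0],[0.055,0.02,-0.0295,0,0,0,0],[0.055,0.02,-0.0295,0,0,0,0],[0.055,0.02,-0.0295,0,0,0,0],[0.055,0.02,-0.0295,0,0,0,0],[0.055,0.02,-0.0295,0,0,0,0],[0.055,0.02,-0.0295,0,0,0,0],[0.055,0.02,-0.0295,0,0,0,0]]' >/dev/null
python3 -m inch '[[0.055,0.019,-0.029,0,0,0,0],[0.055,0.019,-0.029,0,0,0,0],[0.055,0.019,-0.029,0,0,0,0],[0.055,0.019,-0.029,0,0,0,0],[0.055,0.019,-0.029,0,0,0,0],[0.055,0.01,-0.015,0,0,0,-1.9],[0.055,0,0,0,0,0,0],[0.055,0,0,0,0,0,0],[0.055,0,0,0,0,0,0]]'
python3 - <<'E'
from h import *
s=read_state();im=grab_frame("wrist")
cv2.imwrite("pics/w6.png",im[:,:,::-1])
go(.6072,.290,.018,111)
E
```

```text
clock: 15.48
tcp_pos: [0.5964, 0.2689, 0.1161]
eef_rot: [0.983, 0.182, -0.001, 0.001]
contact_force: [0.0, -0.5, -0.1]
grip_width: 0.0551
gripper_force: 0.0
tcp [0.5967 0.2684 0.1163] yaw 20.9 tilt [-0.001 -0.002] j7 -109.0 t 15.5
shift mm [ 17.7 -16.6  98.3] turn -0.1 F [-0.2 -0.1  0.3] w 0.055
```

View pics/w6.png

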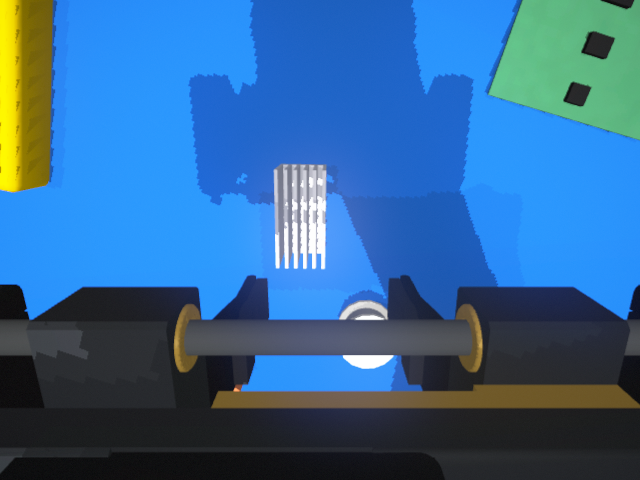

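The heatsink's top spans columns 276–326, rows 165–268, fins parallel to the tool's x; the spool at (367,335) is well clear.

Run:
```python
from h import *
s=read_state();w=cast("wrist",[(276,268),(326,268),(281,165),(326,165)],.041,s)
R=Ro.from_quat(s["eef_rot"]).as_matrix()
d=((np.c_[w,np.full(4,.041)]-s["tcp_pos"])@R*1000);print(d.round(1),d.mean(0))
```

```text
[[-13.1 -35.4  75.3]
 [-13.1  -2.6  75.4]
 [ 53.6 -29.8  75.2]
 [ 53.5  -2.5  75.2]] [ 20.2189577  -17.56725357  75.2689386 ]
```

```bash
python3 -m inch '[[0.055,0.0185,-0.018,0.010,0,0,0],[0.055,0,0,0.02,0,0,0],[0.055,0,0,0.025,0,0,0],[0.055,0,0,0.025,0,0,0],[0.055,0,0,0.012,0,0,0],[0.055,0,0,0.005,0,0,0],[0.055,0,0,0,0,0,0],[0.02,0,0,0,0,0,0],[0.02,0,0,0,0,0,0],[0.02,0,0,0,0,0,0],[0.02,0,0,0,0,0,0],[0.02,0,0,0,0,0,0]]'
python3 -m inch '[[0.02,0,0,0,0,0,0],[0.02,0,0,0,0,0,0],[0.02,0,0,0,0,0,0],[0.02,0,0,0,0,0,0]]'
python3 - <<'E'
from h import *
go(.6275,-.0792,.12,67.1)
E
```

```text
clock: 16.53
tcp_pos: [0.6084, 0.294, 0.0211]
eef_rot: [0.983, 0.182, 0.001, -0.0]
contact_force: [0.3, -0.6, 3.3]
grip_width: 0.0317
gripper_force: 30.0
clock: 16.87
tcp_pos: [0.6084, 0.294, 0.0211]
eef_rot: [0.983, 0.182, 0.001, 0.0]
contact_force: [0.0, -0.9, 6.2]
grip_width: 0.0318
gripper_force: 30.0
tcp [0.6084 0.294  0.0211] yaw 21.0 tilt [0.001 0.   ] j7 -113.0 t 16.9
shift mm [-115.8  355.3  -98.9] turn 43.9 F [ 0.  -0.9  6.2] w 0.0318
```

```bash
python3 -m inch '[[0.02,0,0,-0.01,0,0,0],[0.02,0,0,-0.025,0,0,0],[0.02,0,0,-0.03,0,0,0],[0.02,0,0.01,-0.015,0,0,0],[0.02,-0.0105,0.03,0,0,0,0],[0.02,-0.0105,0.03,0,0,0,0],[0.02,-0.0105,0.03,0,0,0,0],[0.02,-0.0105,0.03,0,0,0,0],[0.02,-0.0105,0.03,0,0,0,0],[0.02,-0.0105,0.03,0,0,0,0],[0.02,-0.0105,0.03,0,0,0,0],[0.02,-0.0105,0.03,0,0,0,0]]' >/dev/null
python3 -m inch '[[0.02,-0.0105,0.03,0,0,0,0],[0.02,-0.01,0.03,0,0,0,0],[0.02,-0.005,0.025,0,0,0,0],[0.02,-0.003,0.005,0,0,0,5.4],[0.02,0,0,0,0,0,5.5],[0.02,0,0,0,0,0,5.5],[0.02,0,0,0,0,0,5.5],[0.02,0,0,0,0,0,5.5],[0.02,0,0,0,0,0,5.5],[0.02,0,0,0,0,0,5.5],[0.02,0,0,0,0,0,5.5],[0.02,0,0,0,0,0,0]]'
python3 - <<'E'
from h import *
cv2.imwrite("pics/w7.png",grab_frame("wrist")[:,:,::-1])
go(.6275,-.0792,.0251,67.1)
E
```

```text
clock: 18.87
tcp_pos: [0.6243, -0.0646, 0.1]
eef_rot: [0.98, -0.199, -0.0, 0.0]
contact_force: [0.2, -0.6, -0.5]
grip_width: 0.0317
gripper_force: 30.0
tcp [ 0.6243 -0.0644  0.1   ] yaw -22.8 tilt [-0.    -0.001] j7 -116.0 t 18.9
shift mm [ 8.6 12.3 74.9] turn 0.1 F [-0.2  1.  -1.1] w 0.0317
```

View pics/w7.png

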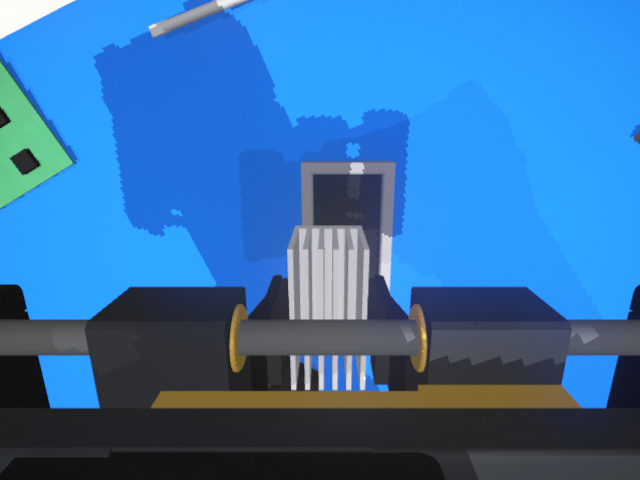

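The heatsink is held straight; the long pocket's far block corners are at (302,162), (395,162) and the part's far bottom edge at row 226, columns 296–364.

Run:
```python
from h import *
s=read_state();R=Ro.from_quat(s["eef_rot"]).as_matrix()
for q,z in (([(302,162),(395,162)],.015),([(296,226),(364,226)],.082)):
    w=cast("wrist",q,z,s);d=((np.c_[w,np.full(2,z)]-s["tcp_pos"])@R*1000);print(d.round(1))
```

```text
[[ 53.4 -17.6  85. ]
 [ 53.4  41.1  85. ]]
[[ 28.9 -16.7  18. ]
 [ 28.8  16.   18. ]]
```

```bash
python3 -m inch '[[0.02,0.0055,0.006,0,0,0,0],[0.02,0.0055,0.006,0,0,0,0],[0.02,0,0,0.02,0,0,0],[0.02,0,0,0.02,0,0,0],[0.02,0,0,0.02,0,0,0],[0.02,0,0,0.008,0,0,0],[0.02,0,0,0.004,0,0,0],[0.02,0,0,0.001,0,0,0],[0.02,0,0,0,0,0,0],[0.02,0,0,0,0,0,0]]'| grep -E "tcp_pos|contact"
for i in 1 2 3 4; do python3 -m inch '[[0.02,0,0,0.0005,0,0,0],[0.02,0,0,0,0,0,0]]' | grep -E "tcp_pos|contact"; done
```

```text
tcp_pos: [0.6311, -0.0793, 0.0282]
contact_force: [-0.1, -0.0, -1.7]
tcp_pos: [0.6307, -0.0792, 0.0274]
contact_force: [-0.8, 0.1, -0.9]
tcp_pos: [0.6303, -0.0791, 0.0264]
contact_force: [0.3, 0.6, -1.5]
tcp_pos: [0.6301, -0.0791, 0.0255]
contact_force: [0.3, 0.3, -1.5]
tcp_pos: [0.6302, -0.0791, 0.0251]
contact_force: [0.5, 0.3, 0.6]
```

```bash
python3 -m inch '[[0.02,0,0,0.0005,0,0,0],[0.02,0,0,0.0003,0,0,0],[0.02,0,0,0,0,0,0]]'|grep -E "tcp_pos|contact"
python3 -m inch '[[0.04,0,0,0,0,0,0],[0.05,0,0,0,0,0,0],[0.05,0,0,0,0,0,0],[0.05,0,0,0,0,0,0],[0.05,0,0,-0.01,0,0,0],[0.05,0,0,-0.025,0,0,0],[0.05,0,0,-0.03,0,0,0],[0.05,0,0,-0.03,0,0,0],[0.07,-0.02,0,0,0,0,0],[0.07,-0.02,0,0,0,0,0],[0.07,0,0,0,0,0,0],[0.07,0,0,0,0,0,0]]'
python3 - <<'E'
from h import *
cv2.imwrite("pics/w8.png",grab_frame("wrist")[:,:,::-1])
go(.4614,.3126,.12,-17.2)
E
```

```text
tcp_pos: [0.6302, -0.0791, 0.0251]
contact_force: [-1.9, 0.1, 5.0]
clock: 21.67
tcp_pos: [0.5929, -0.0632, 0.1202]
eef_rot: [0.98, -0.198, 0.0, -0.0]
contact_force: [0.8, -0.4, 0.3]
grip_width: 0.0667
gripper_force: 0.0
tcp [ 0.5937 -0.0637  0.12  ] yaw -22.9 tilt [ 0.001 -0.   ] j7 -116.0 t 21.7
shift mm [-268.1 -295.3   -0.3] turn 84.3 F [ 0.8 -0.1 -0.2] w 0.0678
```

View pics/w8.png

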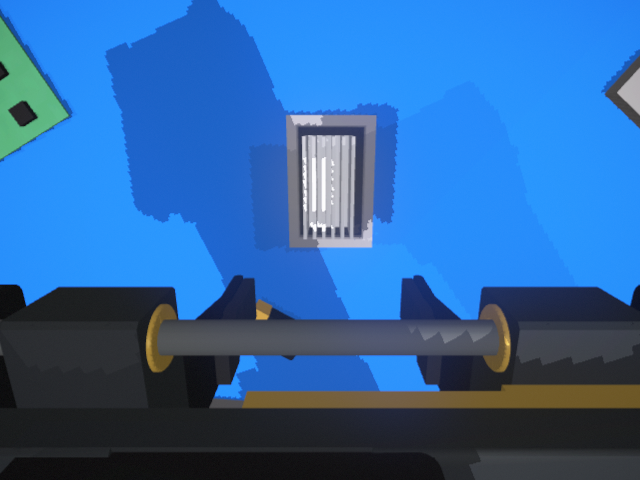

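The heatsink is fully in the long pocket at (330,185). Turning the hand for the transformer.

```bash
python3 -m inch '[[0.07,0,0,0,0,0,-7],[0.07,0,0,0,0,0,-7],[0.07,0,0,0,0,0,-7],[0.07,0,0,0,0,0,-7],[0.07,0,0,0,0,0,-7],[0.07,0,0,0,0,0,-7],[0.07,0,0,0,0,0,-7],[0.07,0,0,0,0,0,-7],[0.07,0,0,0,0,0,-7],[0.07,0,0,0,0,0,-7],[0.07,0,0,0,0,0,-7],[0.07,0,0,0,0,0,-7]]' >/dev/null
python3 -m inch '[[0.07,0,0,0,0,0,-6],[0.07,0,0,0,0,0,-5.7],[0.07,0,0,0,0,0,0],[0.07,0,0,0,0,0,0]]' >/dev/null
python3 - <<'E'
from h import *
go(.4614,.3126,.12,-17.2)
E
```

```text
tcp [ 0.5939 -0.0643  0.119 ] yaw 72.6 tilt [0. 0.] j7 -32.0 t 23.1
shift mm [ 320.1 -239.    -0.8] turn -0.2 F [-0.2 -0.   0.9] w 0.0702
```

```bash
python3 -m inch '[[0.07,0.0265,-0.02,0,0,0,0],[0.07,0.0265,-0.02,0,0,0,0],[0.07,0.0265,-0.02,0,0,0,0],[0.07,0.0265,-0.02,0,0,0,0],[0.07,0.0265,-0.02,0,0,0,0],[0.07,0.0265,-0.02,0,0,0,0],[0.07,0.0265,-0.02,0,0,0,0],[0.07,0.0265,-0.02,0,0,0,0],[0.07,0.0265,-0.02,0,0,0,0],[0.07,0.0265,-0.02,0,0,0,0],[0.07,0.0265,-0.02,0,0,0,0],[0.07,0.0265,-0.019,0,0,0,0]]' >/dev/null
python3 -m inch '[[0.07,0,0,0,0,0,0],[0.07,0,0,0,0,0,0],[0.07,0,0,0,0,0,0]]' >/dev/null
python3 - <<'E'
from h import *
cv2.imwrite("pics/w9.png",grab_frame("wrist")[:,:,::-1])
go(.4614,.3126,.018,-17.2)
E
```

```text
tcp [0.4597 0.3095 0.119 ] yaw 72.7 tilt [ 0.    -0.001] j7 -74.0 t 24.4
shift mm [  3.6   0.7 101. ] turn -0.1 F [ 0.6  0.5 -0.4] w 0.0697
```

View pics/w9.png

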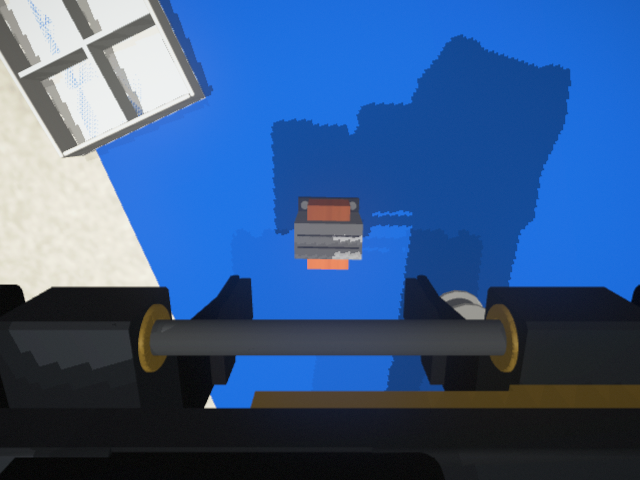

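The transformer's core sits square to the hand: columns 295–362, near top edge at row 260; the spool (462,300) is clear of the right finger.

Run:
```python
from h import *
s=read_state();R=Ro.from_quat(s["eef_rot"]).as_matrix()
for q,z in (([(295,259),(361,260),(295,222),(362,222)],.043),([(545-200,245)],.015)):
    w=cast("wrist",q,z,s);d=((np.c_[w,np.full(len(w),z)]-s["tcp_pos"])@R*1000);print(d.round(1))
```

```text
[[ -6.2 -21.9  76. ]
 [ -6.9  21.2  76. ]
 [ 18.7 -21.3  75.9]
 [ 18.6  21.2  76. ]]
[[ -5.3  11.9 104. ]]
```

```bash
python3 -m inch '[[0.07,0.0055,0,0.010,0,0,0],[0.07,0,0,0.02,0,0,0],[0.07,0,0,0.025,0,0,0],[0.07,0,0,0.025,0,0,0],[0.07,0,0,0.014,0,0,0],[0.07,0,0,0.005,0,0,0],[0.07,0,0,0,0,0,0],[0.03,0,0,0,0,0,0],[0.03,0,0,0,0,0,0],[0.03,0,0,0,0,0,0],[0.03,0,0,0,0,0,0],[0.03,0,0,0,0,0,0]]'
python3 -m inch '[[0.03,0,0,0,0,0,0],[0.03,0,0,0,0,0,0],[0.03,0,0,0,0,0,0],[0.03,0,0,0,0,0,0]]'
python3 - <<'E'
from h import *
go(.4632,.0996,.12,-27.2)
E
```

```text
clock: 25.35
tcp_pos: [0.4609, 0.3163, 0.021]
eef_rot: [0.805, 0.594, 0.001, 0.0]
contact_force: [2.4, 0.0, 0.5]
grip_width: 0.0446
gripper_force: 0.8
clock: 25.68
tcp_pos: [0.4609, 0.3163, 0.021]
eef_rot: [0.805, 0.594, 0.001, 0.0]
contact_force: [0.7, -1.1, 5.6]
grip_width: 0.0441
gripper_force: 29.9
tcp [0.4609 0.3163 0.021 ] yaw 72.8 tilt [0.001 0.   ] j7 -81.0 t 25.7
shift mm [-206.3   66.3  -99.1] turn 10.0 F [ 0.7 -1.1  5.6] w 0.0441
```

```bash
python3 -m inch '[[0.03,0,0,-0.01,0,0,0],[0.03,0,0,-0.025,0,0,0],[0.03,0,0,-0.03,0,0,0],[0.03,0,0,-0.015,0,0,0],[0.03,-0.015,0.005,0,0,0,0],[0.03,-0.03,0.0095,0,0,0,0],[0.03,-0.03,0.0095,0,0,0,0],[0.03,-0.03,0.0095,0,0,0,0],[0.03,-0.03,0.0095,0,0,0,0],[0.03,-0.03,0.0095,0,0,0,0],[0.03,-0.02,0.0065,0,0,0,0],[0.03,-0.015,0.005,0,0,0,5]]' >/dev/null
python3 -m inch '[[0.03,0,0,0,0,0,5],[0.03,0,0,0,0,0,0],[0.03,0,0,0,0,0,0],[0.03,0,0,0,0,0,0]]'
python3 - <<'E'
from h import *
cv2.imwrite("pics/w10.png",grab_frame("wrist")[:,:,::-1])
go(.4632,.0996,.025,-27.2)
E
```

```text
clock: 27.02
tcp_pos: [0.4623, 0.1069, 0.1004]
eef_rot: [0.853, 0.523, 0.0, -0.0]
contact_force: [-0.4, -0.1, -2.5]
grip_width: 0.0436
gripper_force: 29.9
tcp [0.4623 0.107  0.1003] yaw 63.0 tilt [-0.  0.] j7 -62.0 t 27.1
shift mm [-6.2  4.2 75.3] turn 0.2 F [ 0.5 -0.8 -2. ] w 0.0437
```

View pics/w10.png

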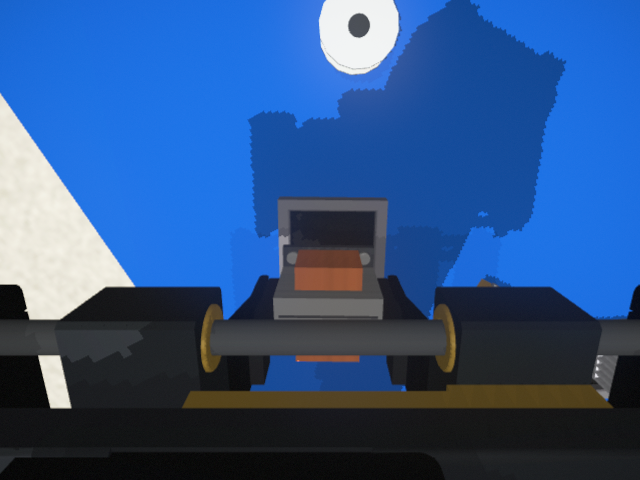

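The transformer hangs level over the square block, whose far edge runs (278,199)–(387,199); the foot's far edge is at row 247, columns 285–372.

Run:
```python
from h import *
s=read_state();R=Ro.from_quat(s["eef_rot"]).as_matrix()
for q,z in (([(278,199),(387,199)],.015),([(285,247),(372,247)],.084)):
    w=cast("wrist",q,z,s);d=((np.c_[w,np.full(len(w),z)]-s["tcp_pos"])@R*1000);print(d.round(1))
```

```text
[[ 31.6 -33.   85.3]
 [ 31.6  37.7  85.3]]
[[ 20.7 -21.4  16.3]
 [ 20.7  20.7  16.3]]
```

```bash
python3 -m inch '[[0.03,-0.004,0.0034,0,0,0,0],[0.03,0,0,0.01,0,0,0],[0.03,0,0,0.02,0,0,0],[0.03,0,0,0.02,0,0,0],[0.03,0,0,0.01,0,0,0],[0.03,0,0,0.008,0,0,0],[0.03,0,0,0.004,0,0,0],[0.03,0,0,0.001,0,0,0],[0.03,0,0,0,0,0,0],[0.03,0,0,0,0,0,0]]'| grep -E "tcp_pos|contact"
for i in 1 2 3 4; do python3 -m inch '[[0.03,0,0,0.0005,0,0,0],[0.03,0,0,0,0,0,0]]' | grep -E "tcp_pos|contact"; done
```

```text
tcp_pos: [0.4643, 0.1012, 0.0278]
contact_force: [0.5, 0.5, -2.4]
tcp_pos: [0.4642, 0.101, 0.0273]
contact_force: [0.1, -0.3, -2.2]
tcp_pos: [0.4639, 0.1009, 0.0265]
contact_force: [1.1, 1.0, -2.3]
tcp_pos: [0.4637, 0.1009, 0.0257]
contact_force: [0.2, 0.8, -2.3]
tcp_pos: [0.4637, 0.1009, 0.0252]
contact_force: [-0.1, -0.8, -2.1]
```

```bash
for i in 1 2; do python3 -m inch '[[0.03,0,0,0.0005,0,0,0],[0.03,0,0,0,0,0,0],[0.03,0,0,0,0,0,0]]' | grep -E "tcp_pos|contact"; done
```

```text
tcp_pos: [0.4637, 0.1009, 0.0249]
contact_force: [-1.0, -0.3, 2.0]
tcp_pos: [0.4638, 0.1009, 0.0249]
contact_force: [-3.0, -0.6, 8.6]
```

```bash
python3 -m inch '[[0.05,0,0,0,0,0,0],[0.065,0,0,0,0,0,0],[0.065,0,0,0,0,0,0],[0.065,0,0,0,0,0,0],[0.065,0,0,-0.01,0,0,0],[0.065,0,0,-0.025,0,0,0],[0.065,0,0,-0.03,0,0,0],[0.065,0,0,-0.04,0,0,0],[0.065,0,0,-0.04,0,0,0],[0.065,0,0,-0.03,0,0,0],[0.065,0,0,0,0,0,0]]'
python3 -m inch '[[0.065,-0.03,0.0,0,0,0,0],[0.065,-0.035,0.02,0,0,0,0],[0.065,-0.035,0.02,0,0,0,0],[0.065,-0.035,0.02,0,0,0,0],[0.065,-0.035,0.02,0,0,0,0],[0.065,-0.035,0.02,0,0,0,0],[0.065,-0.035,0.02,0,0,0,0],[0.065,-0.035,0.02,0,0,0,0],[0.065,0,0,0,0,0,0],[0.065,0,0,0,0,0,0]]'
python3 - <<'E'
from h import *
a=grab_frame("top")[:,:,::-1]
cv2.imwrite("pics/t2.png",cv2.resize(a[120:345,120:520],(800,450),interpolation=cv2.INTER_CUBIC))
E
```

```text
clock: 29.98
tcp_pos: [0.4675, 0.1027, 0.206]
eef_rot: [0.853, 0.521, 0.006, 0.003]
contact_force: [0.4, 0.6, -0.5]
grip_width: 0.0652
gripper_force: 0.0
clock: 30.82
tcp_pos: [0.462, -0.21, 0.1989]
eef_rot: [0.855, 0.519, -0.0, -0.0]
contact_force: [-0.2, 0.3, 0.0]
grip_width: 0.0652
gripper_force: 0.0
```

View pics/t2.png

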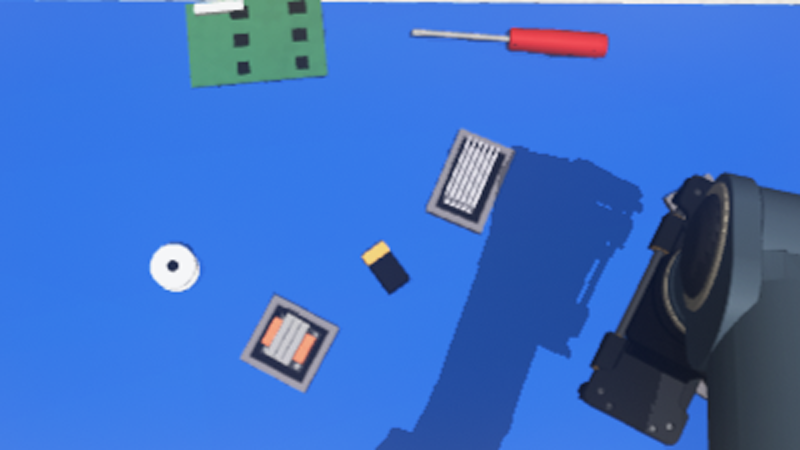

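The transformer and heatsink sit in their pockets at (290,342) and (472,178). The spool (175,267) and battery (386,267) haven't moved, and the arm is clear of everything.

```bash
python3 -c "
from plant import *
print(close_job())"
```

```text
the job is handed in; nothing more can be done
None
```

All four parts were seen upright in their matching pockets after release, with the spool and battery where they started, and the job was handed in at about 31 s of the 112 s limit; no verdict came back.

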